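Refit the speed knob on the stirrer

TASK

First switch the magnetic stirrer off by turning its red isolator handle from ON fully to OFF. Then pick up the loose black pointer knob, turn it so that the flat in its bore matches the flat of the bare D-shaft, push it fully home on the shaft, and keep holding it pressed well down against the shaft's spring, without forcing it, so that I can fit the clip from below: the program finishes while the gripper still holds and presses the knob. Leave the bottles and vials round about undisturbed.

Things in the scene. Friction and masses are not known exactly. Their poses are not given: they have to be found in the camera images.
- stirrer: white magnetic stirrer, fixed to the table, 200 (x) x 240 (y) mm, flat top 55 mm above the table; origin under the middle of the housing on the table, z up, its front is the -x side. A white round stirring plate (110 mm across, top at 68 mm) is on its rear half (centre at x +40 mm). In its front strip, both at x -65 mm: the isolator at y +60 mm, the bare D-shaft at y -60 mm
- isolator (a joint): angle of the red isolator handle in rad: 0 = OFF, 1.4 = ON (starts ON). It grows clockwise seen from above, so OFF is reached by turning 1.4 rad counter-clockwise. Stops at both ends; a spring detent, felt at 0.36 and 1.04 rad, holds it at either end (about 0.1 N m to turn it past)
- isolator_grip (a point): middle of the red handle's bar, on its vertical turning axis, 79 mm above the table; turns with it. Bar along the point's x: 42 mm long, 14 mm wide (y), from 68 to 90 mm above the table, on a black disc (38 mm diameter, top at 68 mm). White line on the -x end; ON: line at the green dot, bar along the stirrer's x; OFF: line at the white dot
- shaft_tip (a point): centre of the top of the bare steel D-shaft, 83 mm above the table when not pressed; z up, its -x axis points out of the flat, which is painted orange. Shaft 12 mm diameter, flat 3 mm from the axis, stands 28 mm out of the housing (the lowest 4 mm inside a nut of 20 mm diameter); the top 3 mm are tapered by 1.5 mm
- shaft_turn (a joint): angle of the D-shaft about the vertical, rad, counter-clockwise from above, relative to the stirrer; at 0 the flat faces the stirrer's front (-x). It turns only stiffly (0.06 N m) and may stay at any angle
- shaft_press (a joint): how far the D-shaft is pressed down, m: 0 = up, stop at 0.005. Its spring takes 4 N at the start and 10 N fully down
- knob: loose black pointer knob, 32 to 63 g, upright on the table, bore down; origin at the centre of its underside, z up. Hub 40 mm diameter, 20 mm high. D-bore from below: 14 mm diameter, flat 4 mm from the axis on the knob's -x side, 17 mm deep. Fully home, its underside is 17 mm below the shaft's tip and its axes lie along those of shaft_tip
- knob_grip (a point): middle of the knob's finger bar, on its axis 31 mm above its underside. The bar runs along the knob's x: 38 mm long, 14 mm wide (y), from 20 to 41 mm above the underside. A white line on the bar marks the pointer end (-x), the side of the bore's flat
- nasal_spray: bystander: small spray bottle with white tall tip, 30 mm diameter, 118 mm high, origin at its underside
- glass_jar: bystander: clear stoppered reagent jar, 67 mm diameter, 116 mm high, origin at its underside
- brown_bottle: bystander: brown bottle with white cap, 66 mm diameter, 155 mm high, origin at its underside
- vial_bundle: bystander: bundle of ten small vials, 103 x 71 x 46 mm, origin at its underside
- cylinder_glass: bystander: glass measuring cylinder on a blue foot, 75 mm diameter, 232 mm high, origin at its underside

How it is judged:
By the outcome, as a careful person would: the job done as asked, in the order asked, and still so for the second after the job is handed in, while the arm keeps its last pose, push and grip.
It also fails if it takes over 48 s, if anything falls off the work surface, if the arm or the gripper's body presses on something with over 40 N, if the wrist force passes 120 N, or if a joint passes its speed limit or range.

ROBOT

A 6-joint arm with a two-finger parallel gripper is mounted at the origin on a cart in front of the work surface, level with it; the furniture and walls round the work are solid. World frame = base frame: x ahead of the robot, y to its left, z up, the work surface at z = 0. Lengths are in mm, angles in rad, forces in N, time in s.
With the tool pointing down it reaches from about 250 to 800 mm from the base axis. Payload 8.5 kg.
Tool frame: the origin (TCP) lies at the centre of the arm's flange, where the gripper is bolted on; the fingertips stand 173 mm ahead of it and the grasp point (between the pads) lies 155 mm ahead of it; z points along the fingers, y is the line along which they close (so a half turn about z gives the same grasp; the last joint's range is limited). The gripper opens to 85 mm and grips with 20 to 120 N. Pads are 22 mm wide; open, the fingers measure 114 mm over their backs; the gripper's body (76 mm by 85 mm) begins 54 mm behind the grasp point. The pads swing forward as they close: fully open they stand 13 mm farther back than shut.
Start: joints at [1.232, 0.238, -0.013, 1.319, 0, 1.571], TCP at [174.476, 495.132, 404.676] pointing down, gripper open.
Joint ranges: [-2.66, 2.66], [-1.03, 1.9], [-1.14, 1.46], [-1.82, 2.27], [-1.45, 1.34], [-3.14, 3.14]. Speed limits (rad/s): [2.22, 2.22, 2.79, 3.14, 3.14, 3.14].

INTERFACE

Orientations are given as a unit quaternion [w, x, y, z].
In Python, from station import arm gives the robot as it stands.
- The arm moves only by the tool arm_command, never from a script. Its argument "increments" is one flat list of numbers, 4 for each row, row after row: the shift along the world's x, y, z in units of 25 mm (1.0 is 25 mm), then the turn about the world's z in rad. A call has exactly 5 rows; each row shifts and turns the commanded pose from where the row before left it; what a row does not reach is not made up. A row lasts 1/12 s, in which the tool goes at most 41.7 mm and 7.16 degrees, less where a joint would pass 70% of its speed; a pose out of reach is approached as far as the arm can. A call is refused whole if a number of a shift passes 1 or a number of a turn 0.125, either way. A call with a gripper value outside its range is refused whole. "claw" is the closure, from 0 (fully open) to 1 (shut), set as the call begins (left out, the last holds). The fingers move at their own pace and stop on an object; "force" is the grip in N (left out, the last holds). Time passes only in rows, so rows that do not move let the fingers close, or fill a call up. It gives the time, the measured TCP pose, the force, the opening and the grip force at its end, in the units of the state.
- arm.observe(): the state, without advancing time (a new reading comes with each control period).
- arm.read_camera(name): name is "side" or "top" or "wrist"; returns a dict with "img" (384x512x3 uint8, red, green, blue), "depth" (384x512 float32, mm along the optical axis (not along the pixel's ray), 0 where there is no reading), "fx", "fy", "cx", "cy" (pixels), "rvec" (rotation vector, rad) and "tvec" (3), from world to camera coordinates, as OpenCV has them. Camera axes: x right, y down, z forward; pixel columns grow to the right and rows downward; lengths in mm; the calibration is good to about 2 mm. A picture is of the moment at which its call begins.
- arm.sign_off(): hands the job in; it is judged then, once.
The state is a dict: "clock": time; "q": joint angles; "qvel": joint speeds; "effort": joint torques, N m; "tcp_pos": TCP position; "ee_rot": TCP orientation; "ft_force": force on the tool from outside, world axes, zero at the start; "torque": the same for the moment, N m; "grip_width": finger opening in mm; "grip_force": force on a finger pad.
Only numpy, scipy, OpenCV 4.12 (cv2) and the standard library are available. Lean on these libraries where they do the work, as an engineer would, in place of code of your own. Each camera call takes 0.05 s, during which the arm holds its last target. There are 200 camera calls.

## Working session

There is one attempt and no reset: what is moved stays moved. The work goes in short steps, Python scripts to look and compute and a tool call to move; the robot and the scene stay as the last step left them, time stands still between calls to the robot, and variables do not carry over. Pictures are saved under pics/ and viewed, at most 10 in all, crops included, and the job is handed in when it is done.

Besides the shell and the picture viewer there is one more tool, called after "Emit:" as name(argument=value, ...) on one line, values as JSON. arm_command: Moves the arm, as the interface text tells. Its arguments: {"type":"object","properties":{"increments":{"type":"array","items":{"type":"number"}},"claw":{"type":"number"},"force":{"type":"number"}},"required":["increments"]}

```bash
mkdir -p pics; ls; cat > h.py <<'E'
import numpy as np, cv2
from station import arm
def cam(n):
    c=arm.read_camera(n); R=cv2.Rodrigues(np.array(c['rvec'],float))[0]; c['R']=R; c['t']=np.array(c['tvec'],float).ravel(); return c
def save(c,p): cv2.imwrite(p,c['img'][:,:,::-1])
def ray(c,u,v):
    d=c['R'].T@np.array([(u-c['cx'])/c['fx'],(v-c['cy'])/c['fy'],1.]); return -c['R'].T@c['t'],d
def onz(c,u,v,z):
    o,d=ray(c,u,v); return o+d*(z-o[2])/d[2]
def dep(c,u,v):
    o,d=ray(c,u,v); return o+d*c['depth'][int(round(v)),int(round(u))]
def proj(c,P):
    p=c['R']@np.array(P,float)+c['t']; return c['fx']*p[0]/p[2]+c['cx'],c['fy']*p[1]/p[2]+c['cy']
E
python3 - <<'E'
from h import *
t=cam('top'); s=cam('side'); 
for n,c in(('top',t),('side',s)):
    save(c,f'pics/{n}0.png'); print(n,ray(c,256,192),c['fx'])
np.savez('c0.npz',ti=t['img'],si=s['img'])
print(arm.observe())
E
```

```text
pics
top (array([ 525.20411828, -204.45017645, 1058.42683099]), array([ 0.09353565, -0.02328521, -0.99539868])) 349.7069333041769
side (array([601.47194363, 853.65852647, 559.50567156]), array([ 0.00466176, -0.91029626, -0.41403677])) 431.2435947202734
{'clock': 0.1, 'q': array([ 1.23200959e+00,  2.38698579e-01, -1.41737221e-02,  1.31921930e+00,
       -3.81341500e-05,  1.57079288e+00]), 'qvel': array([-5.50204567e-04, -1.84898751e-03,  2.02595893e-03, -9.14868245e-04,
       -2.21479504e-05,  3.17506372e-04]), 'effort': array([-2.23870416e-04, -5.39721751e+01,  3.46998167e+01,  1.34693840e-02,
       -5.50910818e-05, -1.86207478e-05]), 'tcp_pos': array([174.43141177, 495.0047822 , 404.15196145]), 'ee_rot': array([-9.03888897e-05,  1.68582689e-01,  9.85687302e-01, -6.41584319e-04]), 'ft_force': array([-0.32169635, -0.04920938,  0.27969073]), 'torque': array([-0.04349475, -0.00922203,  0.0206982 ]), 'grip_force': 0.0, 'grip_width': 85.3985329069249}
```

View pics/top0.png

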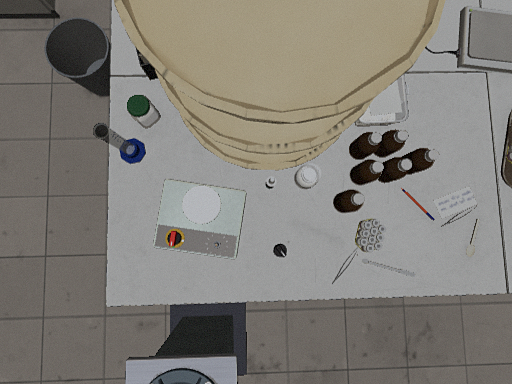

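View pics/side0.png

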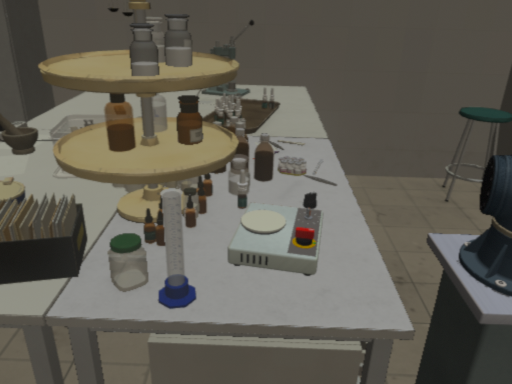

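The top view shows the stirrer at about (200,218), with the red isolator at (174,239), the D-shaft at (217,244) and the knob at (280,251). The side view shows the handle at (304,234) and the knob at (310,200). Next I'll measure them.

```bash
python3 - <<'E'
from h import *
t=cam('top'); s=cam('side')
a=cv2.resize(t['img'][170:270,140:300],None,fx=5,fy=5,interpolation=cv2.INTER_CUBIC)
cv2.imwrite('pics/top1.png',a[:,:,::-1])
b=cv2.resize(s['img'][180:280,225:355],None,fx=6,fy=6,interpolation=cv2.INTER_CUBIC)
cv2.imwrite('pics/side1.png',b[:,:,::-1])
def mask(c,f,roi):
    I=c['img'].astype(int); m=f(I[...,0],I[...,1],I[...,2]); z=np.zeros_like(m); x0,y0,x1,y1=roi; z[y0:y1,x0:x1]=m[y0:y1,x0:x1]; return z
red=lambda r,g,b:(r>110)&(g<60)&(b<60)
org=lambda r,g,b:(r>150)&(g>80)&(g<170)&(b<80)
blk=lambda r,g,b:(r<60)&(g<60)&(b<60)
for n,f,roi,z in(('red',red,(150,220,200,260),90),('blk',blk,(265,235,295,265),20),('org',org,(205,230,230,260),75)):
    m=mask(t,f,roi); v,u=np.nonzero(m)
    if len(u):
        print(n,len(u),u.mean(),v.mean(),onz(t,u.mean(),v.mean(),z), u.min(),u.max(),v.min(),v.max())
# housing top
m=np.zeros((384,512),np.uint8)
D=t['depth']; vv,uu=np.mgrid[0:384,0:512]
R=t['R'];o=-R.T@t['t']
P=o+np.stack([(uu-t['cx'])/t['fx']*D,(vv-t['cy'])/t['fy']*D,D],-1)@R
z=P[...,2]; m=((z>40)&(z<100)&(uu>140)&(uu<260)&(vv>170)&(vv<270)).astype(np.uint8)
pts=P[m>0]; print('zmed',np.median(z[m>0]),m.sum())
r=cv2.minAreaRect(pts[:,:2].astype(np.float32)); print(r, cv2.boxPoints(r))
m=((z>10)&(z<60)&(uu>265)&(uu<295)&(vv>235)&(vv<265)); print('knob',P[m].mean(0),z[m].max(),m.sum(),P[m].min(0),P[m].max(0))
np.savez('t.npz',P=P)
E
```

```text
red 60 172.13333333333333 237.3 [497.122663     4.57818364  90.        ] 169 175 231 245
blk 119 279.43697478991595 249.51260504201682 [ 451.54122268 -293.5966868    20.        ] 274 286 244 256
zmed 54.07216494472016 5825
((547.725341796875, -64.44985961914062), (240.69873046875, 200.07125854492188), 80.05748748779297) [[ 428.4126   -165.7196  ]
 [ 625.47906  -200.26392 ]
 [ 667.0381     36.819885]
 [ 469.97162    71.3642  ]]
knob [ 449.75109924 -294.52190527   27.85261787] 44.30644351439264 140 [ 430.98492823 -313.31000139   11.94002594] [ 467.49707495 -277.32792394   44.30644351]
```

View pics/top1.png

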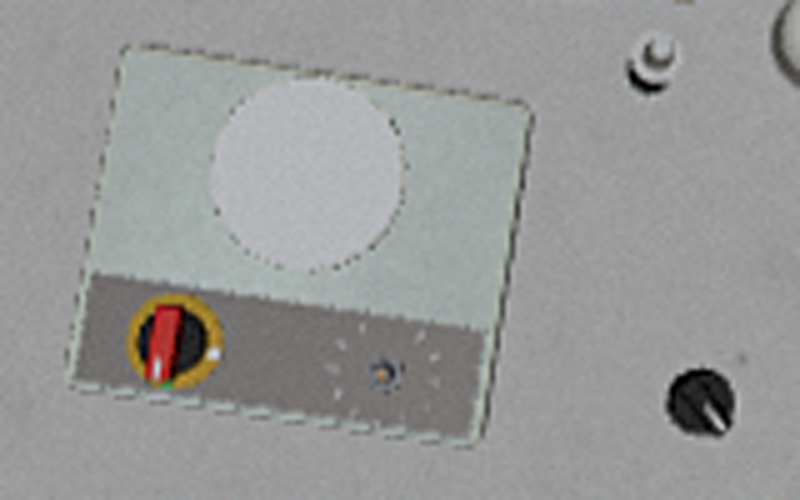

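View pics/side1.png

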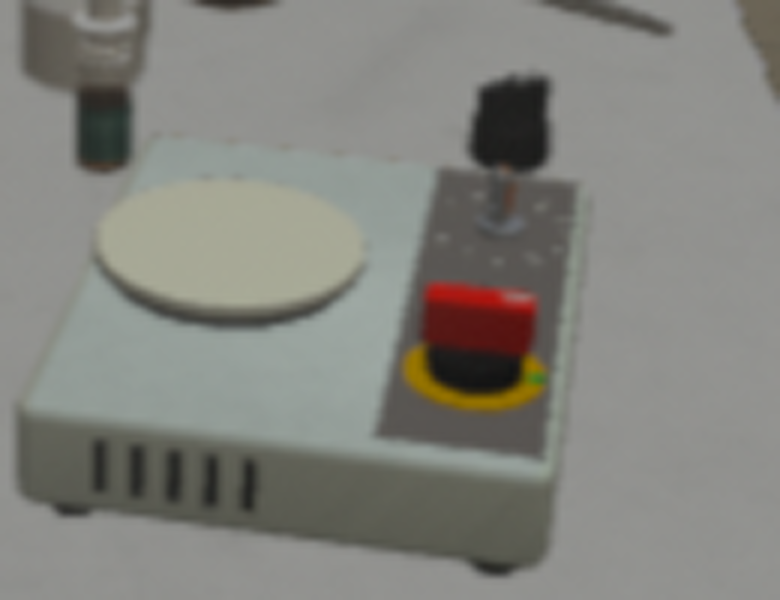

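The crops show the white line at the isolator's ON end and the white OFF dot to its right. The orange flat of the shaft faces roughly front-left, and the knob pointer is at lower right. I computed the isolator at about (494,6), the shaft at about (473,-112) and the knob at about (451,-294), with the stirrer yaw at -0.174. I'll move above the isolator.

Emit:
arm_command(increments=[0.64,-0.98,-0.12,0.008,0.64,-0.98,-0.12,0.008,0.64,-0.98,-0.12,0.008,0.64,-0.98,-0.12,0.008,0.64,-0.98,-0.12,0.008], claw=0)

```text
clock: 0.62
tcp_pos: [254.8, 371.4, 389.4]
ee_rot: [-0.0, 0.148, 0.989, -0.0]
ft_force: [0.3, 0.8, -0.2]
grip_width: 85.4
grip_force: 0.0
```

Emit:
arm_command(increments=[0.64,-0.98,-0.12,0.008,0.64,-0.98,-0.12,0.008,0.64,-0.98,-0.12,0.008,0.64,-0.98,-0.12,0.008,0.64,-0.98,-0.12,0.008])

```text
clock: 1.03
tcp_pos: [334.9, 248.8, 374.6]
ee_rot: [0.0, 0.129, 0.992, -0.0]
ft_force: [0.6, 0.4, 0.2]
grip_width: 85.3
grip_force: 0.0
```

Emit:
arm_command(increments=[0.64,-0.98,-0.12,0.008,0.64,-0.98,-0.12,0.008,0.64,-0.98,-0.12,0.008,0.64,-0.98,-0.12,0.008,0.64,-0.98,-0.12,0.008])

```text
clock: 1.45
tcp_pos: [415.0, 126.2, 359.5]
ee_rot: [0.0, 0.109, 0.994, -0.0]
ft_force: [0.0, 0.3, 0.0]
grip_width: 85.2
grip_force: 0.0
```

Emit:
arm_command(increments=[0.64,-0.98,-0.12,0.008,0.64,-0.98,-0.12,0.008,0.64,-0.98,-0.12,0.008,0.64,-0.98,-0.12,0.008,0.64,-0.98,-0.12,0.008])

```text
clock: 1.87
tcp_pos: [495.0, 3.7, 344.4]
ee_rot: [-0.0, 0.089, 0.996, -0.0]
ft_force: [1.3, 0.7, 0.3]
grip_width: 85.3
grip_force: 0.0
```

```bash
cat >> h.py <<'E'
def st():
    s=arm.observe(); w,x,y,z=s['ee_rot']; 
    th=np.arctan2(y,x); psi=(2*th-np.pi/2+np.pi/2)%np.pi-np.pi/2
    print('t',round(s['clock'],2),'tcp',np.round(s['tcp_pos'],1),'psi',round(psi,4),'q6',round(s['q'][5],3),'F',np.round(s['ft_force'],1),'T',np.round(s['torque'],2),'w',round(s['grip_width'],1),'g',round(s['grip_force'],1)); return s
E
python3 - <<'E'
from h import *
w=cam('wrist'); save(w,'pics/w0.png'); st(); print(ray(w,256,192),w['fx'])
for p in((494,6,90),(473.3,-112.3,83)): print(proj(w,p))
E
```

```text
t 1.92 tcp [497.5   0.8 343.8] psi 1.3912 q6 0.182 F [ 2.  -3.2 -0.8] T [-0.17 -0.07 -0.01] w 85.5 g 0.0
(array([427.68770991,  15.97750956, 314.67444236]), array([ 0.2535831 , -0.05040872, -0.96603395])) 314.30874803474507
(np.float64(260.0627467264263), np.float64(200.9488774915675))
(np.float64(103.58247181417818), np.float64(199.14595805333906))
```

View pics/w0.png

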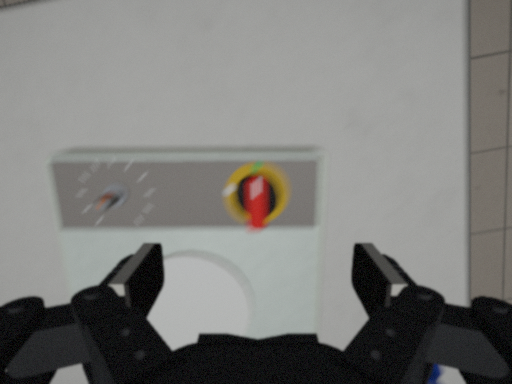

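The wrist view has motion blur. It shows the handle at (257,200) and the shaft at about (108,197) with its orange flat. Now that the arm is still, I'll measure again.

```bash
python3 - <<'E'
from h import *
w=cam('wrist'); w=cam('wrist'); w=cam('wrist');st()
print([proj(w,p) for p in((494,6,90),(473.3,-112.3,83))])
I=w['img'].astype(int); r,g,b=I[...,0],I[...,1],I[...,2]
m=((r>100)&(g<70)&(b<70)); m[:, :200]=0; m[:,320:]=0
# top face pts by depth
D=w['depth']; vv,uu=np.mgrid[0:384,0:512]
P=-w['R'].T@w['t']+np.stack([(uu-w['cx'])/w['fx']*D,(vv-w['cy'])/w['fy']*D,D],-1)@w['R']
z=P[...,2]
wh=(uu>225)&(uu<290)&(vv>150)&(vv<250)
t=wh&(z>84)&(z<97); print('handle top',t.sum(),np.median(z[t]),cv2.minAreaRect(P[t][:,:2].astype(np.float32)),P[t].mean(0))
s=(uu>85)&(uu<125)&(vv>175)&(vv<225)&(z>74)&(z<92); print('shaft top',s.sum(),np.median(z[s]),cv2.minAreaRect(P[s][:,:2].astype(np.float32)))
o=((r-b)>60)&(uu<150)&(vv>150)&(vv<240); print('orange',o.sum(),P[o].mean(0),P[o].min(0),P[o].max(0))
c=cv2.resize(w['img'][155:245,60:310],None,fx=3,fy=3,interpolation=cv2.INTER_CUBIC); 
c2=cv2.resize(w['img'][165:225,70:150],None,fx=9,fy=9,interpolation=cv2.INTER_CUBIC)
cv2.imwrite('pics/w1.png',c2[:,:,::-1])
yel=wh&(r>130)&(g>110)&(b<90); ys=np.array([onz(w,u,v,55.5)[:2] for v,u in zip(*np.nonzero(yel))],np.float32); print('ring',cv2.minEnclosingCircle(ys))
E
```

```text
t 2.07 tcp [494.5   4.6 344.3] psi 1.3902 q6 0.19 F [-0.9  0.1 -0.2] T [ 0.01  0.02 -0.01] w 85.5 g 0.0
[(np.float64(260.1586719177421), np.float64(201.20804609035304)), (np.float64(103.52223266687267), np.float64(199.86389320647694))]
handle top 981 90.79043340084368 ((494.30242919921875, 5.870941638946533), (13.506007194519043, 41.51925277709961), 79.91356658935547) [493.07524224   6.2693466   90.66350835]
shaft top 220 82.38646680234399 ((474.9954528808594, -111.77783966064453), (12.008135795593262, 8.761536598205566), 70.82827758789062)
orange 43 [ 471.47690269 -111.4246706    75.3810326 ] [ 469.98491605 -113.94750793   65.68664572] [ 474.75173902 -108.70506922   85.17063332]
ring ((494.8512878417969, 6.396002769470215), 27.341949462890625)
```

View pics/w1.png

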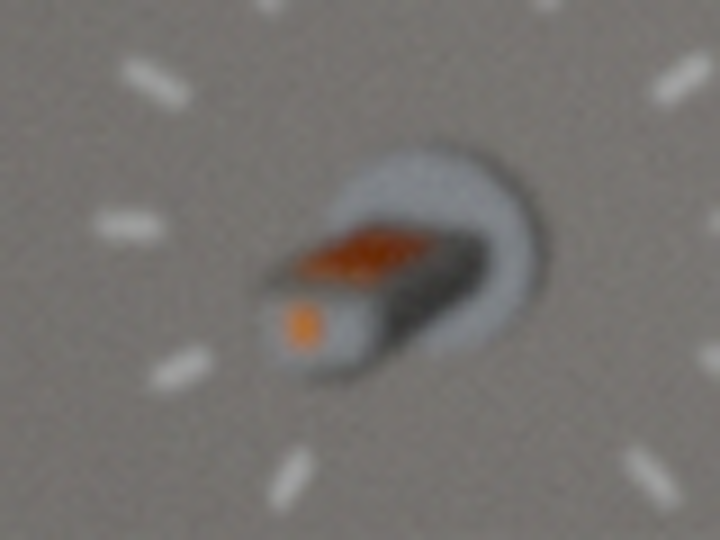

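The handle's centre measures (494.3,5.9) with the top at 90.7 and yaw -10°, which matches the housing estimate. The flat faces about front (crop: flat edge (265–370, 290)). I'll lower, grip and turn.

Emit:
arm_command(increments=[0,0.05,-0.8,0.007,0,0,-0.8,0,0,0,-0.8,0,0,0,-0.8,0,0,0,-0.76,0])

```text
clock: 2.48
tcp_pos: [493.7, 7.5, 245.0]
ee_rot: [-0.0, 0.085, 0.996, 0.0]
ft_force: [0.2, -0.1, 0.4]
grip_width: 85.3
grip_force: 0.0
```

Emit:
arm_command(increments=[0,0,0,0,0,0,0,0,0,0,0,0,0,0,0,0,0,0,0,0], claw=1, force=25)

```text
clock: 2.9
tcp_pos: [494.9, 6.6, 246.9]
ee_rot: [0.001, 0.086, 0.996, 0.0]
ft_force: [-1.4, -0.5, 0.2]
grip_width: 25.3
grip_force: 0.0
```

Emit:
arm_command(increments=[0,0,0,0,0,0,0,0,0,0,0,0,0,0,0,0,0,0,0,0])

```text
clock: 3.32
tcp_pos: [494.7, 6.1, 246.8]
ee_rot: [0.001, 0.086, 0.996, -0.0]
ft_force: [-1.9, -1.1, 6.0]
grip_width: 13.2
grip_force: 28.4
```

```bash
python3 -c "from h import *; st()"
```

```text
t 3.32 tcp [494.7   6.1 246.8] psi 1.3986 q6 0.185 F [-1.9 -1.1  6. ] T [-0.35  0.36 -0.02] w 13.2 g 28.4
```

Emit:
arm_command(increments=[0,0,0,0.1,0,0,0,0.1,0,0,0,0.1,0,0,0,0.1,0,0,0,0.1], force=35)

```text
clock: 3.73
tcp_pos: [494.7, 5.8, 246.8]
ee_rot: [0.001, -0.165, 0.986, -0.001]
ft_force: [-1.2, -4.3, 8.2]
grip_width: 13.0
grip_force: 36.8
```

Emit:
arm_command(increments=[0,0,0,0.1,0,0,0,0.1,0,0,0,0.1,0,0,0,0.1,0,0,0,0.1])

```text
clock: 4.15
tcp_pos: [494.8, 5.6, 246.8]
ee_rot: [0.0, -0.404, 0.915, -0.002]
ft_force: [-0.5, -7.0, 6.7]
grip_width: 13.1
grip_force: 36.7
```

Emit:
arm_command(increments=[0,0,0,0.1,0,0,0,0.1,0,0,0,0.1,0,0,0,0.1,0,0,0,0.05])

```text
clock: 4.57
tcp_pos: [495.1, 5.4, 246.8]
ee_rot: [0.0, -0.598, 0.802, -0.002]
ft_force: [0.6, -7.1, 5.7]
grip_width: 13.1
grip_force: 43.1
```

Emit:
arm_command(increments=[0,0,0,0,0,0,0,0,0,0,0,0,0,0,0,0,0,0,0,0])

```text
clock: 4.98
tcp_pos: [495.1, 5.4, 246.8]
ee_rot: [0.0, -0.595, 0.803, -0.002]
ft_force: [0.6, -7.5, 4.6]
grip_width: 12.9
grip_force: 41.4
```

```bash
python3 -c "from h import *; st()"
```

```text
t 4.98 tcp [495.1   5.4 246.8] psi -0.2952 q6 -1.264 F [ 0.6 -7.5  4.6] T [-1.42 -0.01 -0.91] w 12.9 g 41.4
```

Emit:
arm_command(increments=[0,0,0,0,0,0,0,0,0,0,0,0,0,0,0,0,0,0,0,0], claw=0)

```text
clock: 5.4
tcp_pos: [494.4, 6.5, 245.6]
ee_rot: [-0.0, -0.597, 0.803, 0.0]
ft_force: [0.6, -0.5, -1.0]
grip_width: 73.0
grip_force: 0.0
```

Emit:
arm_command(increments=[0,0,0.68,0,0,0,0.68,0,0,0,0.68,0,0,0,0.68,0,0,0,0.68,0])

```text
clock: 5.82
tcp_pos: [494.3, 6.5, 331.4]
ee_rot: [-0.0, -0.597, 0.803, 0.0]
ft_force: [-0.1, 0.8, -1.3]
grip_width: 85.2
grip_force: 0.0
```

```bash
python3 - <<'E'
from h import *
t=cam('top'); st()
a=cv2.resize(t['img'][210:265,145:245],None,fx=6,fy=6,interpolation=cv2.INTER_CUBIC)
I=t['img'].astype(int); r,g,b=I[...,0],I[...,1],I[...,2]
s=cam('side')
b=cv2.resize(s['img'][180:280,225:355],None,fx=5,fy=5,interpolation=cv2.INTER_CUBIC); cv2.imwrite('pics/s2.png',b[:,:,::-1])
E
```

```text
t 5.87 tcp [495.1   6.5 334.5] psi -0.2924 q6 -1.265 F [0.9 0.1 2.4] T [-0.03 -0.08 -0.  ] w 85.4 g 0.0
```

View pics/s2.png

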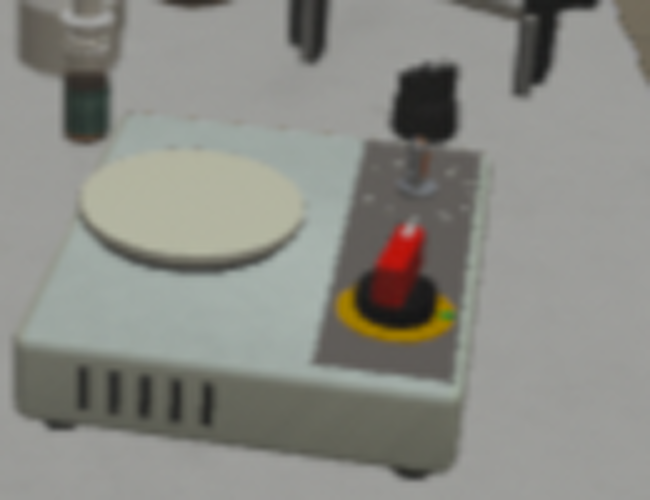

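Emit:
arm_command(increments=[-0.12,-0.8,0,-0.046,-0.12,-0.8,0,-0.046,-0.12,-0.8,0,-0.046,-0.12,-0.8,0,-0.046,-0.12,-0.8,0,-0.046])

```text
clock: 6.33
tcp_pos: [479.0, -94.3, 329.7]
ee_rot: [-0.0, -0.5, 0.866, 0.0]
ft_force: [-0.1, -0.3, -0.4]
grip_width: 85.6
grip_force: 0.0
```

Emit:
arm_command(increments=[-0.12,-0.8,0,-0.046,-0.12,-0.8,0,-0.046,-0.12,-0.8,0,-0.046,-0.12,-0.8,0,-0.046,-0.12,-0.8,0,-0.046])

```text
clock: 6.75
tcp_pos: [464.0, -194.4, 329.7]
ee_rot: [-0.0, -0.397, 0.918, 0.0]
ft_force: [0.7, 0.7, 0.2]
grip_width: 85.3
grip_force: 0.0
```

Emit:
arm_command(increments=[-0.12,-0.8,0,-0.046,-0.12,-0.8,0,-0.046,-0.12,-0.8,0,-0.046,-0.12,-0.8,0,-0.046,-0.12,-0.8,0,-0.046])

```text
clock: 7.17
tcp_pos: [449.1, -294.4, 329.6]
ee_rot: [-0.0, -0.289, 0.957, 0.0]
ft_force: [1.1, -0.2, 0.4]
grip_width: 85.1
grip_force: 0.0
```

Emit:
arm_command(increments=[0,0,0,0,0,0,0,0,0,0,0,0,0,0,0,0,0,0,0,0])

```text
clock: 7.58
tcp_pos: [449.6, -292.9, 330.5]
ee_rot: [-0.0, -0.291, 0.957, 0.0]
ft_force: [-0.2, -0.7, 0.6]
grip_width: 85.6
grip_force: 0.0
```

```bash
python3 - <<'E'
from h import *
w=cam('wrist');st()
I=w['img'].astype(int); r,g,b=I[...,0],I[...,1],I[...,2]
D=w['depth']; vv,uu=np.mgrid[0:384,0:512]
P=-w['R'].T@w['t']+np.stack([(uu-w['cx'])/w['fx']*D,(vv-w['cy'])/w['fy']*D,D],-1)@w['R']
z=P[...,2]; near=(np.hypot(P[...,0]-450,P[...,1]+294)<40)&(D>0)
t=near&(z>36)&(z<48); print('bar',t.sum(),np.median(z[t]),cv2.minAreaRect(P[t][:,:2].astype(np.float32)),P[t].mean(0))
k=near&(z>14)&(z<26); print('hub',k.sum(),np.median(z[k]),cv2.minEnclosingCircle(P[k][:,:2].astype(np.float32)))
wh=t&(r>130); print('white',wh.sum(),P[wh].mean(0) if wh.any() else 0)
u,v=proj(w,(450,-294,20)); print(u,v)
save(w,'pics/w2.png')
E
```

```text
t 7.63 tcp [ 449.6 -292.9  330.6] psi -0.9813 q6 -1.167 F [-1.   0.2  0.5] T [ 0.02 -0.05 -0.01] w 85.2 g 0.0
bar 700 41.76992113823721 ((449.24993896484375, -295.2002868652344), (38.27834701538086, 13.667825698852539), 34.03794860839844) [ 448.32482855 -295.513781     41.64008397]
hub 725 20.96738873053107 ((449.1709899902344, -295.0345764160156), 19.199665069580078)
white 68 [ 441.6354607  -300.29752962   42.45792297]
254.90713675660322 184.12046484305864
```

View pics/w2.png

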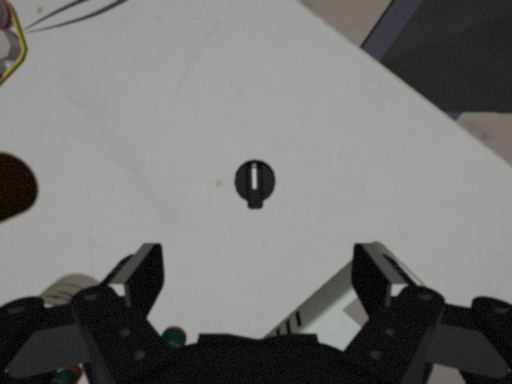

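The side crop shows the handle at OFF, with its line end at (410,230) away from the green dot. The wrist view shows the knob at (255,184) with the white line up. It measures (449.2,-295.1) with yaw 0.594, and the bar top at 41.8 fits. I'll grasp it.

Emit:
arm_command(increments=[-0.01,-0.09,-0.7,0.004,0,0,-0.7,0,0,0,-0.7,0,0,0,-0.7,0,0,0,-0.7,0])

```text
clock: 8.05
tcp_pos: [449.4, -295.3, 242.6]
ee_rot: [0.0, -0.292, 0.956, -0.0]
ft_force: [-0.2, -0.1, -0.9]
grip_width: 85.3
grip_force: 0.0
```

Emit:
arm_command(increments=[0,0,-0.6,0,0,0,-0.5,0,0,0,-0.5,0,0,0,-0.28,0,0,0,0,0])

```text
clock: 8.47
tcp_pos: [448.9, -295.2, 194.9]
ee_rot: [-0.001, -0.292, 0.956, 0.001]
ft_force: [0.4, 0.3, -1.1]
grip_width: 85.4
grip_force: 0.0
```

Emit:
arm_command(increments=[0,0,0,0,0,0,0,0,0,0,0,0,0,0,0,0,0,0,0,0], claw=1, force=50)

```text
clock: 8.88
tcp_pos: [449.4, -296.0, 196.7]
ee_rot: [0.0, -0.292, 0.956, -0.0]
ft_force: [-0.4, -0.6, 0.2]
grip_width: 25.6
grip_force: 0.0
```

Emit:
arm_command(increments=[0,0,0,0,0,0,0,0,0,0,0,0,0,0,0,0,0,0,0,0])

```text
clock: 9.3
tcp_pos: [449.4, -296.0, 196.7]
ee_rot: [0.0, -0.292, 0.956, -0.0]
ft_force: [-0.4, 1.0, 5.2]
grip_width: 13.2
grip_force: 49.8
```

```bash
python3 -c "from h import *; st()"
```

```text
t 9.3 tcp [ 449.4 -296.   196.7] psi -0.9787 q6 -1.175 F [-0.4  1.   5.2] T [ 0.1   0.09 -0.01] w 13.2 g 49.8
```

Emit:
arm_command(increments=[0,0,0.5,0,0,0,0.8,0,0,0,0.95,0,0,0,0.95,0,0,0,0.95,0])

```text
clock: 9.72
tcp_pos: [449.0, -295.7, 300.8]
ee_rot: [-0.0, -0.292, 0.956, 0.0]
ft_force: [-0.2, -0.3, -1.0]
grip_width: 13.0
grip_force: 49.1
```

Emit:
arm_command(increments=[0.1,0.48,0,-0.086,0.1,0.48,0,-0.086,0.1,0.48,0,-0.086,0.1,0.48,0,-0.086,0.1,0.48,0,-0.086])

```text
clock: 10.13
tcp_pos: [461.6, -235.3, 299.8]
ee_rot: [-0.0, -0.079, 0.997, 0.0]
ft_force: [-0.1, 1.3, -0.8]
grip_width: 13.0
grip_force: 49.0
```

Emit:
arm_command(increments=[0.1,0.48,0,-0.086,0.1,0.48,0,-0.086,0.1,0.48,0,-0.086,0.1,0.48,0,-0.086,0.1,0.48,0,-0.086])

```text
clock: 10.55
tcp_pos: [474.2, -175.3, 299.8]
ee_rot: [-0.0, 0.136, 0.991, -0.0]
ft_force: [-0.8, -0.4, -0.8]
grip_width: 12.8
grip_force: 49.0
```

Emit:
arm_command(increments=[0,0,0,0,0,0,0,0,0,0,0,0,0,0,0,0,0,0,0,0])

```text
clock: 10.97
tcp_pos: [474.1, -176.4, 299.9]
ee_rot: [-0.0, 0.133, 0.991, -0.0]
ft_force: [-0.5, 1.1, 0.0]
grip_width: 12.9
grip_force: 49.0
```

```bash
python3 - <<'E'
from h import *
w=cam('wrist');s=st()
I=w['img'].astype(int); r,g,b=I[...,0],I[...,1],I[...,2]
D=w['depth']; vv,uu=np.mgrid[0:384,0:512]
P=-w['R'].T@w['t']+np.stack([(uu-w['cx'])/w['fx']*D,(vv-w['cy'])/w['fy']*D,D],-1)@w['R']
z=P[...,2]; near=(np.hypot(P[...,0]-474,P[...,1]+112)<14)&(D>0)
t=near&(z>79)&(z<88); q=P[t][:,:2].astype(np.float32)
print('tip',t.sum(),np.median(z[t]),cv2.minAreaRect(q),cv2.minEnclosingCircle(q),q.mean(0))
o=near&(r-b>50)&(r-g>20)&(z<78)&(z>60); print('flat',o.sum(),P[o].mean(0)); 
if o.sum()>8:
    A=P[o]; print(cv2.fitLine(A[:,:2].astype(np.float32),cv2.DIST_L2,0,.01,.01).ravel())
print('pred',proj(w,(474,-112,83)))
u,v=map(int,proj(w,(474,-112,75)))
c=np.hstack([w['img']]); save(w,'pics/w3f.png')
x0=max(0,min(u-40,432));y0=max(0,v-35); c2=cv2.resize(w['img'][y0:y0+70,x0:x0+80],None,fx=7,fy=7,interpolation=cv2.INTER_CUBIC)
f=cv2.resize(w['img'],(320,240)); o=np.zeros((490,560+240,3),np.uint8); o[:,:560]=c2; o[:180,560:]=cv2.resize(w['img'],(240,180)); cv2.imwrite('pics/w3.png',o[:,:,::-1]); print(x0,y0)
np.savez('w3.npz',P=P,img=w['img'])
E
```

```text
t 11.02 tcp [ 474.1 -176.3  299.9] psi 1.3031 q6 -0.088 F [-0.  -1.3 -0.2] T [ 0.03 -0.02  0.03] w 12.6 g 49.0
tip 248 83.47235995979807 ((475.1461486816406, -112.86290740966797), (11.944249153137207, 9.031181335449219), 69.92749786376953) ((473.9225158691406, -112.40380859375), 6.076802730560303) [ 474.06415 -113.12859]
flat 43 [ 470.94926611 -111.05134416   72.62978404]
[ 3.36643338e-01  9.41632211e-01  4.70949280e+02 -1.11051346e+02]
pred (np.float64(358.010813764713), np.float64(193.9397225454043))
314 155
```

View pics/w3.png

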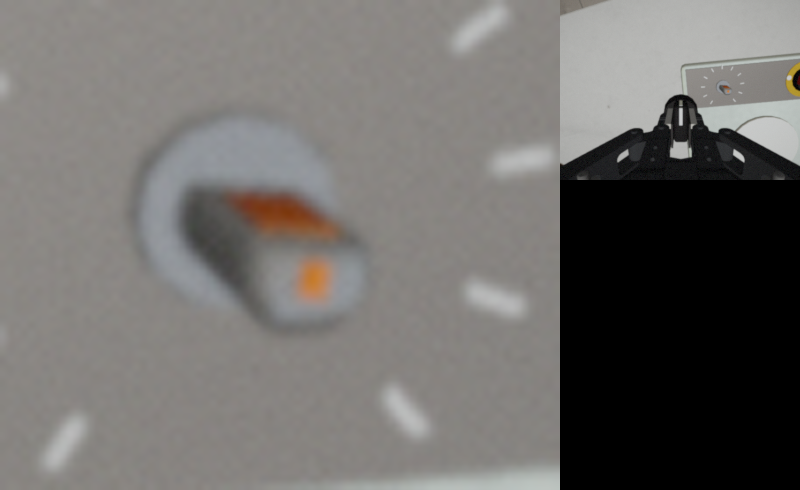

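The tip crop shows the flat edge from (235,190) to (360,240). The tip axis comes out at about (473.7,-112.4), z 83.5, with shaft yaw -0.347, and the rectangle and the flat line agree. Next I'll check how the knob sits in the gripper, using the saved view.

```bash
python3 - <<'E'
import numpy as np
P=np.load('w3.npz')['P']; T=np.array([474.1,-176.3])
yaw=1.303-np.pi/2; ex=np.array([np.cos(yaw),np.sin(yaw)]); ey=np.array([-ex[1],ex[0]])
d=P[...,:2]-T; a=d@ex; b=d@ey; z=P[...,2]
n=(np.hypot(a,b)<30)&(z>95)&(z<175)
for lo,hi in((97,105),(105,112),(112,119),(119,126),(126,140),(140,148)):
    m=n&(z>=lo)&(z<hi)
    if m.sum()>3: print(lo,hi,m.sum(),'a',np.percentile(a[m],[1,50,99]).round(1),'b',np.percentile(b[m],[1,50,99]).round(1))
E
```

```text
105 112 201 a [-19.9 -17.8  -4.9] b [-18.4  -0.3  18.2]
112 119 328 a [-19.7 -17.3  -3.6] b [-18.1   0.2  18.4]
119 126 745 a [-19.2 -13.1  -4.6] b [-17.4  -0.3  17.3]
126 140 588 a [-19.7 -12.5  -7.7] b [-18.8   0.2  18.7]
140 148 2818 a [-19.2  -6.3  17.3] b [-18.6  -0.3  18.5]
```

Emit:
arm_command(increments=[-0.02,0.52,0,-0.016,0,0.51,0,-0.016,0,0.51,0,-0.016,0,0.51,0,-0.016,0,0.51,0,-0.015])

```text
clock: 11.43
tcp_pos: [473.6, -111.7, 299.9]
ee_rot: [-0.0, 0.173, 0.985, -0.0]
ft_force: [0.7, 0.4, -0.6]
grip_width: 13.0
grip_force: 49.0
```

Emit:
arm_command(increments=[0,0,0,0,0,0,0,0,0,0,0,0,0,0,0,0,0,0,0,0])

```text
clock: 11.85
tcp_pos: [473.8, -112.4, 299.9]
ee_rot: [0.0, 0.173, 0.985, -0.0]
ft_force: [-0.1, 0.1, -0.4]
grip_width: 13.1
grip_force: 49.0
```

```bash
python3 -c "from h import *; st(); cam('top'); st()"
```

```text
t 11.85 tcp [ 473.8 -112.4  299.9] psi 1.2235 q6 0.114 F [-0.1  0.1 -0.4] T [-0.    0.06  0.02] w 13.1 g 49.0
t 11.9 tcp [ 473.7 -112.4  299.9] psi 1.2234 q6 0.114 F [-0.  -1.1 -0.1] T [-0.03  0.05 -0.05] w 13.0 g 49.0
```

Emit:
arm_command(increments=[0,0,-0.24,0,0,0,-0.24,0,0,0,-0.2,0,0,0,-0.1,0,0,0,-0.1,0])

```text
clock: 12.32
tcp_pos: [473.6, -111.9, 277.3]
ee_rot: [-0.0, 0.173, 0.985, -0.0]
ft_force: [-0.2, -0.6, -0.2]
grip_width: 13.1
grip_force: 49.0
```

Emit:
arm_command(increments=[0,0,-0.06,0,0,0,-0.06,0,0,0,-0.06,0,0,0,-0.06,0,0,0,0,0])

```text
clock: 12.73
tcp_pos: [473.7, -111.8, 271.7]
ee_rot: [-0.0, 0.173, 0.985, -0.0]
ft_force: [0.1, 0.3, -0.0]
grip_width: 12.7
grip_force: 49.0
```

```bash
python3 -c "from h import *; st()"
```

```text
t 12.73 tcp [ 473.7 -111.8  271.7] psi 1.224 q6 0.115 F [ 0.1  0.3 -0. ] T [ 0.04 -0.04  0.01] w 12.7 g 49.0
```

The knob is already 8 mm onto the shaft with no force, so the flats match. I'll continue down.

Emit:
arm_command(increments=[0,0,-0.06,0,0,0,-0.06,0,0,0,-0.06,0,0,0,-0.06,0,0,0,-0.04,0])

```text
clock: 13.15
tcp_pos: [473.7, -111.9, 264.7]
ee_rot: [-0.0, 0.173, 0.985, -0.0]
ft_force: [0.1, -0.3, -1.0]
grip_width: 12.9
grip_force: 49.0
```

Emit:
arm_command(increments=[0,0,-0.04,0,0,0,-0.04,0,0,0,-0.04,0,0,0,0,0,0,0,0,0])

```text
clock: 13.57
tcp_pos: [473.7, -111.9, 262.1]
ee_rot: [0.0, 0.173, 0.985, -0.0]
ft_force: [-1.4, 0.3, 3.2]
grip_width: 12.8
grip_force: 49.5
```

```bash
python3 -c "from h import *; st()"
```

```text
t 13.57 tcp [ 473.7 -111.9  262.1] psi 1.224 q6 0.115 F [-1.4  0.3  3.2] T [0.03 0.2  0.04] w 12.8 g 49.5
```

Emit:
arm_command(increments=[0,0,-0.04,0,0,0,-0.04,0,0,0,0,0,0,0,0,0,0,0,0,0])

```text
clock: 13.98
tcp_pos: [473.8, -111.9, 260.1]
ee_rot: [0.0, 0.173, 0.985, -0.0]
ft_force: [-1.5, 0.1, 6.3]
grip_width: 12.8
grip_force: 49.8
```

```bash
python3 -c "from h import *; st()"
```

```text
t 13.98 tcp [ 473.8 -111.9  260.1] psi 1.224 q6 0.115 F [-1.5  0.1  6.3] T [0.05 0.24 0.02] w 12.8 g 49.8
```

Emit:
arm_command(increments=[0,0,-0.04,0,0,0,-0.04,0,0,0,0,0,0,0,0,0,0,0,0,0])

```text
clock: 14.4
tcp_pos: [473.8, -111.9, 258.3]
ee_rot: [0.0, 0.173, 0.985, -0.0]
ft_force: [-2.7, 0.6, 8.1]
grip_width: 12.3
grip_force: 50.1
```

```bash
python3 -c "
from h import *; st()
import numpy as np
print(np.mean([(cam('top'),arm.observe()['ft_force'][2])[1] for _ in range(6)]))"
```

```text
t 14.4 tcp [ 473.8 -111.9  258.3] psi 1.224 q6 0.115 F [-2.7  0.6  8.1] T [0.11 0.45 0.01] w 12.3 g 50.1
8.050853308747648
```

Emit:
arm_command(increments=[0,0,-0.02,0,0,0,0,0,0,0,0,0,0,0,0,0,0,0,0,0])

```text
clock: 15.12
tcp_pos: [473.8, -111.9, 257.9]
ee_rot: [0.0, 0.173, 0.985, -0.0]
ft_force: [-2.8, 1.0, 8.6]
grip_width: 12.8
grip_force: 50.1
```

Emit:
arm_command(increments=[0,0,0,0,0,0,0,0,0,0,0,0,0,0,0,0,0,0,0,0])

```text
clock: 15.53
tcp_pos: [473.8, -111.9, 257.9]
ee_rot: [0.0, 0.173, 0.985, -0.0]
ft_force: [-3.1, 0.3, 8.0]
grip_width: 12.6
grip_force: 50.1
```

```bash
python3 - <<'E'
from h import *
st(); F=[]
for _ in range(6): s=cam('side'); F.append(arm.observe()['ft_force'][2])
print(np.mean(F)); st()
b=cv2.resize(s['img'][160:280,225:355],None,fx=5,fy=5,interpolation=cv2.INTER_CUBIC); cv2.imwrite('pics/s3.png',b[:,:,::-1])
E
```

```text
t 15.53 tcp [ 473.8 -111.9  257.9] psi 1.224 q6 0.115 F [-3.1  0.3  8. ] T [0.12 0.47 0.03] w 12.6 g 50.1
8.994874189770195
t 15.83 tcp [ 473.8 -111.9  257.9] psi 1.224 q6 0.115 F [-2.7  0.6  8.7] T [0.11 0.47 0.  ] w 12.9 g 50.1
```

View pics/s3.png

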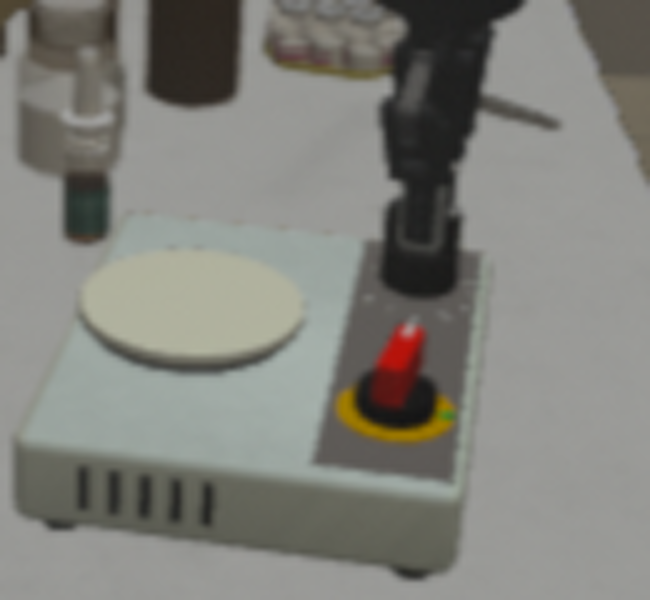

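The side crop shows the knob seated low on the shaft at (420,260), still held by the gripper, with the isolator at OFF. It is pressing with about 9 N, roughly 4 mm down, and the reading is steady. I'll hand it in.

```bash
python3 -c "
from station import arm; print(arm.sign_off())"
```

```text
the job is handed in; nothing more can be done
None
```

I turned the isolator to OFF, then fitted the knob home on the D-shaft with the flats matched. The gripper still holds it pressed down with about 9 N, roughly 4 of the 5 mm, and I've handed the job in.

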